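Lap a laptop cooler's copper face with one steady stroke

TASK

Lift the orange dust cover off the cooler in the holding jig and stand it the right way up in the middle of the pink foam mat. Then take the yellow-handled lapping block and give the bare copper one steady stroke: set the block down square at the end by the jig's red stripe and draw it along the middle of the copper to the other end, pressing steadily with about 10 N (never over 25 N, never so lightly that it leaves the copper) and lifting off only at that far end. Stand the block upright back in its wooden tray, set things down gently, and leave the solder reel and the jar by the tray, the brush and the fan where they lie.

Things in the scene. Friction and masses are not known exactly. Their poses are not given: they have to be found in the camera images.
- jig: Fixed aluminium jig, base plate 214 (x) x 136 (y) x 12 mm, origin: centre of its underside on the table. A black cradle (152 x 82 mm, up to 34 mm high) holds the cooler; its copper face, 140 (x) x 70 (y) mm, is centred over the origin. A red stripe across the base at x = -100 mm marks the end where the stroke starts; it runs towards +x.
- stroke_start (a point): Where the block's centre starts: on the jig's centre line, x = -46 mm, block flush with the copper's end. This point is 44 mm above the table, NOT the copper's true height: shims set that anew each time and it is not measured. The middle of the copper lies 44 to 66 mm above the table and the face leans up to 0.06 rad along x, either way (level along y). It is rigid.
- stroke_end (a point): Where the block's centre ends its stroke: the same at x = +46 mm of the jig, 44 mm above the table (again not the copper's true height).
- cover: Loose orange dust cover, an open-bottomed box 184 (x) x 108 (y) x 64 mm, walls 4 mm, about 0.25 kg, standing on the jig's base plate (12 mm above the table) over the cooler. Origin: centre of its open lower rim; z up. On top a black grip bar 70 (x) x 24 (y) x 36 mm, from 64 to 100 mm above the origin.
- pink_mat: Fixed pink foam mat, 240 (x) x 170 (y) x 6 mm, origin: centre of its underside on the table. The cover goes in its middle.
- block: Loose lapping block, 0.33 kg, standing in its tray, z up. Origin: centre of the underside of its grey sole (46 (x) x 60 (y) x 10 mm), sole unpressed. The sole slides up on springs: 4 N start it, then 3 N per mm, 7 mm travel, then rigid. Above it a dark steel plate 50 x 70 mm (20 to 32 mm above the origin). It is stroked along its own x, parallel to the jig's x, either way round.
- block_grip (a point): Where to pinch the block, along its x: centre of the yellow grip bar, 26 (x) x 80 (y) x 40 mm, which spans 32 to 72 mm above the block's origin; this point is 52 mm above it.
- tray: Fixed shallow open wooden tray, 86 (x) x 110 (y) x 14 mm outside, walls and floor 5 mm, origin: centre of its underside on the table. The block stands in its middle with the axes parallel.
- spool: Bystander: black reel of solder, 60 mm across, 46 mm tall, near the tray at x = -120 mm of the tray. Origin: centre of its underside.
- jar: Bystander: small jar, 52 mm across, 50 mm tall, near the tray at x = +120 mm of the tray. Origin: centre of its underside.
- brush: Bystander: brush lying on the bench at the left side, along its own x.
- fan: Bystander: laptop fan with heat pipe, about 150 x 120 x 14 mm. Origin: centre of the fan's underside.
Things that resemble listed ones, but are neither listed nor needed, are in the scene too. There is more than one size of the tray; the job needs the larger.

How it is judged:
By the outcome, as a careful person would: the job done as asked, in the order asked, and still so for the second after the job is handed in, with the robot touching nothing.
It also fails if it takes over 67 s, if anything falls off the work surface, if the arm or the gripper's body presses on something with over 40 N, if the wrist force passes 120 N, or if a joint passes its speed limit or range.

ROBOT

A 6-joint arm with a two-finger parallel gripper is mounted at the origin on the work surface. World frame = base frame: x ahead of the robot, y to its left, z up, the work surface at z = 0. Lengths are in m, angles in rad, forces in N, time in s.
With the tool pointing down it reaches from about 0.375 to 0.825 m from the base axis. Payload 5.5 kg.
Tool frame: the origin (TCP) lies on the centre line of the jaws, within the pads' length; the fingertips stand 11 mm ahead of it and the grasp point (between the pads) lies 8 mm behind it; z points along the fingers, y is the line along which they close (so a half turn about z gives the same grasp; the last joint's range is limited). The gripper opens to 85 mm and grips with 20 to 120 N. Pads are 22 mm wide; open, the fingers measure 114 mm over their backs; the gripper's body (76 mm by 85 mm) begins 54 mm behind the grasp point. The pads swing forward as they close: fully open they stand 13 mm farther back than shut.
Start: joints at [1.24, 0.314, -0.047, 1.21, 0, 1.571], TCP at [0.195, 0.567, 0.242] pointing down, gripper open.
Joint ranges: [-2.67, 2.67], [-0.69, 1.73], [-1.03, 1.25], [-2.08, 2.16], [-1.42, 1.45], [-3.14, 3.14]. Speed limits (rad/s): [2.39, 2.39, 3.01, 3.14, 3.14, 3.14].

INTERFACE

Orientations are given as a unit quaternion [x, y, z, w].
In Python, from station import robot gives the robot as it stands.
- The arm moves only by the tool move_arm, never from a script. Its arguments are lists of equal length, an entry for each row: "dp": the shift along the tool's x, y, z each as a share of 40 mm, from -1 to 1, a list of three; "rotation": the turn, a rotation vector about the tool's x, y, z each as a share of pi rad, from -1 to 1, a list of three. In form: {"dp": [[x, y, z], ...], "rotation": [[ax, ay, az], ...]}. A call has 1 to 10 rows; each row shifts and turns the commanded pose from where the row before left it, along the tool's axes as they then stand; what a row does not reach is not made up. A row lasts 1/12 s, in which the tool goes at most 41.7 mm and 7.16 degrees, less where a joint would pass 70% of its speed; a pose out of reach is approached as far as the arm can. A call with a number of a shift or a turn outside -1 to 1 is refused whole. A call with a gripper value outside its range is refused whole. "jaw" is the opening, from 0 (shut) to 1 (fully open), set as the call begins (left out, the last holds). The fingers move at their own pace and stop on an object; the grip force is fixed at half the most. Time passes only in rows, so rows that do not move let the fingers close. It gives the time, the measured TCP pose, the force, the opening and the grip force at its end, in the units of the state.
- robot.get_obs(): the state, without advancing time (a new reading comes with each control period).
- robot.get_image(name): name is "side" or "top" or "wrist"; returns a dict with "frame" (384x512x3 uint8, blue, green, red), "fx", "fy", "cx", "cy" (pixels), "R" (3x3) and "t" (3): a world point X has camera coordinates R X + t. Camera axes: x right, y down, z forward; pixel columns grow to the right and rows downward; lengths in m; the calibration is good to about 2 mm. The wrist camera is an equidistant fisheye: a pixel r from the principal point sees the ray r / f radians off the axis. A picture is of the moment at which its call begins. There is no depth.
- robot.finish_job(): hands the job in; it is judged then, once.
The state is a dict: "clock": time; "joint_positions": joint angles; "joint_vel": joint speeds; "tau": joint torques, N m; "eef_pos": TCP position; "orientation": TCP orientation; "contact_force": force on the tool from outside, world axes, zero at the start; "wrist_torque": the same for the moment, N m; "width": finger opening in m; "gripper_force": force on a finger pad.
Only numpy, scipy, OpenCV 4.12 (cv2) and the standard library are available. Lean on these libraries where they do the work, as an engineer would, in place of code of your own. Each camera call takes 0.05 s, during which the arm holds its last target. There are 200 camera calls.

## Working session

There is one attempt and no reset: what is moved stays moved. The work goes in short steps, Python scripts to look and compute and a tool call to move; the robot and the scene stay as the last step left them, time stands still between calls to the robot, and variables do not carry over. Pictures are saved under pics/ and viewed, at most 10 in all, crops included, and the job is handed in when it is done.

Besides the shell and the picture viewer there is one more tool, called after "Emit:" as name(argument=value, ...), one argument or row to a line, values as JSON. move_arm: Moves the arm, as the interface text tells. Its arguments: {"type":"object","properties":{"dp":{"type":"array","items":{"type":"array","items":{"type":"number"}}},"rotation":{"type":"array","items":{"type":"array","items":{"type":"number"}}},"jaw":{"type":"number"}},"required":["dp","rotation"]}

```bash
mkdir -p pics
python3 - <<'E'
from station import robot
import cv2,pickle
o=robot.get_obs();print(o)
d={}
for n in("side","top"):
    d[n]=robot.get_image(n); cv2.imwrite(f"pics/{n}0.png",d[n]["frame"])
    print(n,{k:v for k,v in d[n].items() if k!="frame"})
pickle.dump(d,open("im0.pkl","wb"))
E
```

```text
{'clock': 0.0, 'joint_positions': array([ 1.24002735e+00,  3.14240593e-01, -4.80563669e-02,  1.21022602e+00,
        1.47540549e-05,  1.57079911e+00]), 'joint_vel': array([-0.00030265, -0.00138278, -0.00109428,  0.00095679, -0.00086553,
        0.00062872]), 'tau': array([ 2.37543245e-03, -5.39591503e+01,  3.39748156e+01,  1.92348211e-02,
        1.79238023e-04,  1.75428930e-06]), 'eef_pos': array([0.19467561, 0.56694673, 0.24143579]), 'orientation': array([ 1.64632901e-01,  9.86354532e-01, -8.50333353e-04, -1.49406177e-04]), 'contact_force': array([-0.07406941,  0.08203247, -0.53917418]), 'wrist_torque': array([0.01034728, 0.02212136, 0.02871571]), 'gripper_force': 0.0, 'width': 0.08532883751725683}
side {'fx': 395.1358168027322, 'fy': 395.1358168027322, 'cx': 256.0217501610169, 'cy': 188.39424222951806, 'R': array([[ 0.95023611, -0.31152899, -0.00100692],
       [-0.22906124, -0.69649226, -0.68002167],
       [ 0.21114515,  0.6464118 , -0.73319132]]), 't': array([-0.48124644,  0.15185526,  1.10646236])}
top {'fx': 438.5597920814424, 'fy': 438.5597920814424, 'cx': 254.38725910684587, 'cy': 188.29263436887342, 'R': array([[-0.01969291, -0.99976719, -0.00881782],
       [-0.99438112,  0.02050281, -0.10385477],
       [ 0.10401139,  0.00672307, -0.99455338]]), 't': array([0.00544595, 0.50492523, 1.21325218])}
```

View pics/top0.png

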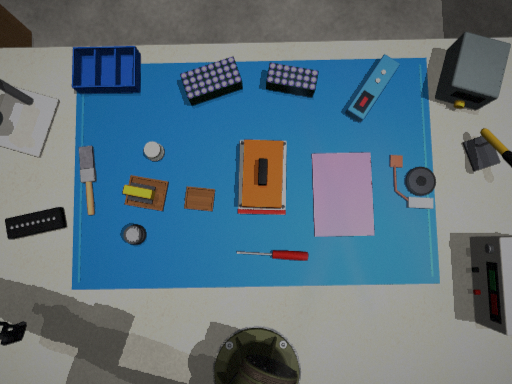

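View pics/side0.png

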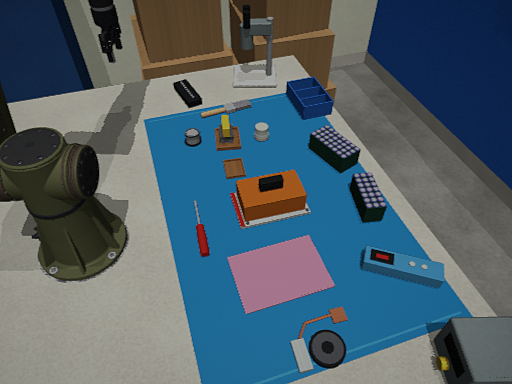

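The top view shows the orange cover at (263,173) with its bar and red stripe at (262,210), the pink mat at (343,194), the larger tray with the yellow bar at (145,192), the small decoy tray at (199,199), the spool at (133,234) and the jar at (153,150). In the side view, the cover is at (270,195), the block at (226,128) and the mat at (280,272).

```bash
cat > h.py <<'E'
import numpy as np,cv2,pickle
def ray(im,px):
    px=np.atleast_2d(np.asarray(px,float))
    d=np.c_[(px[:,0]-im["cx"])/im["fx"],(px[:,1]-im["cy"])/im["fy"],np.ones(len(px))]@im["R"]
    return -im["R"].T@im["t"],d
def plane(im,px,z):
    c,d=ray(im,px); return c+d*((z-c[2])/d[:,2])[:,None]
def proj(im,X):
    p=np.atleast_2d(X)@im["R"].T+im["t"]
    return np.c_[p[:,0]/p[:,2]*im["fx"]+im["cx"],p[:,1]/p[:,2]*im["fy"]+im["cy"]]
def blob(im,lo,hi,roi,z,name=""):
    h=cv2.cvtColor(im["frame"],cv2.COLOR_BGR2HSV)
    m=cv2.inRange(h,np.array(lo),np.array(hi)); k=np.zeros_like(m); x0,y0,x1,y1=roi; k[y0:y1,x0:x1]=m[y0:y1,x0:x1]
    cs,_=cv2.findContours(k,cv2.RETR_EXTERNAL,cv2.CHAIN_APPROX_NONE)
    c=max(cs,key=cv2.contourArea); P=plane(im,c[:,0]+0.0,z)
    (cx,cy),(w,hh),a=cv2.minAreaRect((P[:,:2]*1000).astype(np.float32))
    print(name,"ctr mm",round(cx,1),round(cy,1),"size",round(w,1),round(hh,1),"ang",round(a,1),"n",len(c))
    return c[:,0],P
E
python3 - <<'E'
from h import *
d=pickle.load(open("im0.pkl","rb"));t,s=d["top"],d["side"]
for im,n,r in((t,"top",dict(mat=(300,140,390,245),cov=(230,130,295,205),bar=(252,150,275,192),stripe=(230,203,295,220),yel=(115,175,160,205),tray=(115,165,175,218))),
          (s,"side",dict(mat=(220,230,340,315),cov=(225,165,310,225),bar=(250,170,292,196),stripe=(225,185,245,230),yel=(215,110,236,142),tray=(205,120,250,155)))):
    print(n)
    blob(im,(140,40,80),(178,140,255),r["mat"],.006,"mat")
    blob(im,(5,150,80),(18,255,255),r["cov"],.076,"cover")
    blob(im,(0,0,0),(180,255,70),r["bar"],.112,"bar")
    h=im["frame"].copy()
    hs=cv2.cvtColor(h,cv2.COLOR_BGR2HSV); x0,y0,x1,y1=r["stripe"]
    print("stripe px",len(np.argwhere(((hs[y0:y1,x0:x1,0]>172)|(hs[y0:y1,x0:x1,0]<4))&(hs[y0:y1,x0:x1,1]>150))))
    blob(im,(0,150,80),(4,255,255),r["stripe"],.012,"stripe")
    blob(im,(24,120,90),(35,255,255),r["yel"],.077,"yel")
    blob(im,(5,60,40),(22,230,220),r["tray"],.014,"tray")
a=cv2.resize(t["frame"][130:250,110:300],None,fx=4,fy=4,interpolation=cv2.INTER_CUBIC)
cv2.imwrite("pics/top_c.png",a)
E
```

```text
top
mat ctr mm 514.8 -255.9 size 168.1 178.2 ang 89.9 n 297
cover ctr mm 543.7 -27.7 size 107.1 178.0 ang 86.8 n 203
bar ctr mm 540.2 -26.3 size 21.1 66.7 ang 88.7 n 65
stripe px 177
stripe ctr mm 440.5 -22.1 size 131.0 9.9 ang 87.5 n 98
yel ctr mm 498.6 313.8 size 77.2 24.3 ang 78.5 n 68
tray ctr mm 500.8 305.6 size 110.5 84.1 ang 79.0 n 214
side
mat ctr mm 486.1 -259.6 size 239.5 170.1 ang 0.2 n 275
cover ctr mm 534.9 -53.1 size 153.0 190.8 ang 86.8 n 197
bar ctr mm 535.4 -44.6 size 49.7 74.5 ang 86.5 n 67
stripe px 115
stripe ctr mm 438.7 -24.8 size 132.7 11.7 ang 88.1 n 72
yel ctr mm 497.5 309.1 size 73.7 23.5 ang 75.2 n 38
tray ctr mm 497.0 297.1 size 119.9 83.1 ang 79.2 n 114
```

View pics/top_c.png

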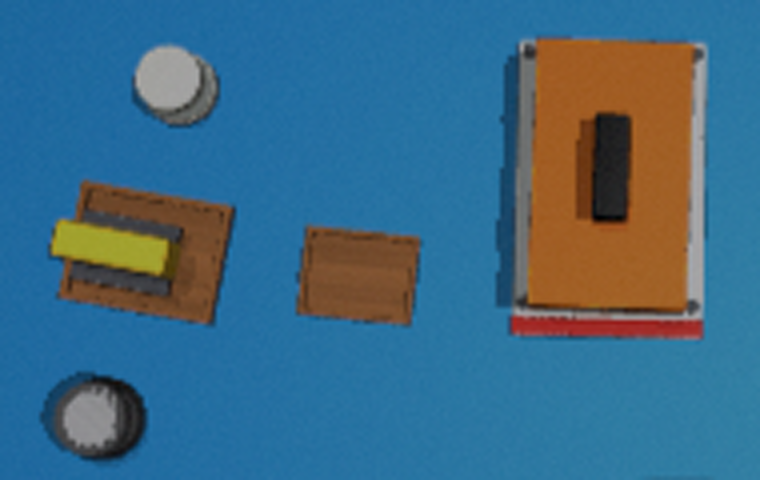

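The crop confirms the jig, cover and stripe line up with about -3° yaw. The tray sits at about -11° yaw, with the block standing slightly to the left in it.

```bash
cat >> h.py <<'E'
from scipy.spatial.transform import Rotation as R_
def down(yaw):  # tool z down, tool y at world angle yaw (deg)
    a=np.radians(yaw); y=np.array([np.cos(a),np.sin(a),0]); z=np.array([0,0,-1.]); return R_.from_matrix(np.c_[np.cross(y,z),y,z])
def goal(o,pos,rot):
    A=R_.from_quat(o["orientation"]); rv=(A.inv()*rot).as_rotvec()
    d=np.asarray(pos)-o["eef_pos"]
    print("pos mm",np.round(o["eef_pos"]*1000,1),"rot share",np.round(rv/np.pi,4),"dp after rot",np.round(rot.inv().apply(d)/.04,3),"dp now",np.round(A.inv().apply(d)/.04,3),"clk",o["clock"],"F",np.round(o["contact_force"],1))
E
python3 - <<'E'
from h import *
from station import robot
d=pickle.load(open("im0.pkl","rb"));t,s=d["top"],d["side"]
for im,r in((t,(300,140,390,245)),(s,(220,230,340,315))):
    blob(im,(135,25,80),(179,160,255),r,.006,"mat")
goal(robot.get_obs(),[.540,-.0272,.20],down(87))
E
```

```text
mat ctr mm 486.9 -255.9 size 168.5 236.1 ang 89.9 n 277
mat ctr mm 486.0 -259.3 size 239.6 170.5 ang 0.2 n 275
pos mm [194.7 567.  241.5] rot share [-0.0005 -0.0001 -0.0886] dp after rot [ -9.397 -14.383   1.038] dp now [-12.989 -11.244   1.055] clk 0.1 F [-0.9 -0.3 -0.7]
```

Emit:
move_arm(
  dp=[
    [0,0,0],
    [0,0,0],
    [0,0,0],
    [-0.25,-0.4,0],
    [-0.5,-0.75,0],
    [-0.52,-0.8,0],
    [-0.52,-0.8,0],
    [-0.52,-0.8,0],
    [-0.52,-0.8,0],
    [-0.52,-0.8,0],
  ],
  rotation=[
    [0,0,-0.03],
    [0,0,-0.03],
    [0,0,-0.0286],
    [0,0,0],
    [0,0,0],
    [0,0,0],
    [0,0,0],
    [0,0,0],
    [0,0,0],
    [0,0,0],
  ],
  jaw=1,
)

```text
clock: 0.93
eef_pos: [0.3182, 0.3529, 0.242]
orientation: [0.026, 1.0, -0.0, -0.0]
contact_force: [0.3, -0.3, 0.4]
width: 0.0854
gripper_force: 0.0
```

Emit:
move_arm(
  dp=[
    [-0.52,-0.8,0],
    [-0.52,-0.8,0],
    [-0.52,-0.8,0.1],
    [-0.52,-0.8,0.1],
    [-0.52,-0.8,0.1],
    [-0.52,-0.8,0.2],
    [-0.52,-0.8,0.2],
    [-0.52,-0.8,0.1],
    [-0.52,-0.8,0.1],
    [-0.52,-0.8,0.1],
  ],
  rotation=[
    [0,0,0],
    [0,0,0],
    [0,0,0],
    [0,0,0],
    [0,0,0],
    [0,0,0],
    [0,0,0],
    [0,0,0],
    [0,0,0],
    [0,0,0],
  ],
)

```text
clock: 1.77
eef_pos: [0.5091, 0.0223, 0.2018]
orientation: [0.026, 1.0, 0.0, -0.0]
contact_force: [0.2, 1.6, -0.4]
width: 0.0857
gripper_force: 0.0
```

Run:
```python
from h import *
from station import robot
o=robot.get_obs()
goal(o,[.540,-.0272,.095],down(87)); print(o["joint_positions"].round(3))
d=robot.get_image("wrist"); print({k:v for k,v in d.items() if k!="frame"})
cv2.imwrite("pics/w1.png",d["frame"])
```

```text
pos mm [509.1  22.3 201.8] rot share [ 0.     -0.0002 -0.0001] dp after rot [-0.837 -1.196  2.669] dp now [-0.839 -1.196  2.669] clk 1.7667 F [ 0.2  1.6 -0.4]
[ 0.044  0.166 -0.331  1.075  0.     0.097]
{'fx': 297.3186396354542, 'fy': 297.3186396354542, 'cx': 256.3517703058886, 'cy': 191.8359202141801, 'R': array([[ 5.24598799e-02,  9.98622864e-01, -5.80712337e-04],
       [ 9.60165212e-01, -5.02797722e-02,  2.74872170e-01],
       [ 2.74464436e-01, -1.49773408e-02, -9.61480605e-01]]), 't': array([-0.04949045, -0.51347845,  0.20043074])}
```

View pics/w1.png

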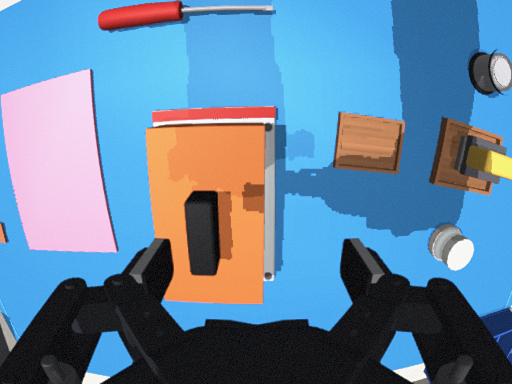

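The wrist view shows the bar at (203,232) between the open fingers and slightly to the left, as the numbers said. I'll go down onto it and grip.

Emit:
move_arm(
  dp=[
    [-0.42,-0.6,0.1],
    [-0.42,-0.6,0.2],
    [0,0,0.8],
    [0,0,0.8],
    [0,0,0.5],
    [0,0,0.27],
    [0,0,0],
  ],
  rotation=[
    [0,0,0],
    [0,0,0],
    [0,0,0],
    [0,0,0],
    [0,0,0],
    [0,0,0],
    [0,0,0],
  ],
)

```text
clock: 2.4
eef_pos: [0.5375, -0.0252, 0.0929]
orientation: [0.026, 1.0, 0.0, -0.003]
contact_force: [-0.4, 0.6, -0.6]
width: 0.0852
gripper_force: 0.0
```

Emit:
move_arm(
  dp=[
    [0,0,0],
    [0,0,0],
    [0,0,0],
    [0,0,0],
    [0,0,0],
    [0,0,0],
  ],
  rotation=[
    [0,0,0],
    [0,0,0],
    [0,0,0],
    [0,0,0],
    [0,0,0],
    [0,0,0],
  ],
  jaw=0,
)

```text
clock: 2.9
eef_pos: [0.5406, -0.0257, 0.0966]
orientation: [0.026, 1.0, -0.0, 0.001]
contact_force: [-0.7, -1.3, 4.1]
width: 0.0228
gripper_force: 61.5
```

Emit:
move_arm(
  dp=[
    [0,0,-0.1],
    [0,0,-0.3],
    [0,0,-0.5],
    [0,0,-0.6],
    [0,0,-0.6],
    [0,0,-0.4],
    [0,0,0],
  ],
  rotation=[
    [0,0,0],
    [0,0,0],
    [0,0,0],
    [0,0,0],
    [0,0,0],
    [0,0,0],
    [0,0,0],
  ],
)

```text
clock: 3.48
eef_pos: [0.5418, -0.0254, 0.199]
orientation: [0.026, 1.0, 0.0, 0.003]
contact_force: [-0.0, -0.7, -2.9]
width: 0.0228
gripper_force: 60.7
```

Run:
```python
from h import *
from station import robot
o=robot.get_obs(); goal(o,[.4868,-.2575,.15],down(90)); print(o["width"])
```

```text
pos mm [541.8 -25.4 199. ] rot share [ 0.      0.0017 -0.0167] dp after rot [ 1.376 -5.801  1.225] dp now [ 1.076 -5.866  1.218] clk 3.4833 F [-0.  -0.7 -2.9]
0.022802360488645777
```

Emit:
move_arm(
  dp=[
    [0.05,-0.2,0],
    [0.12,-0.5,0],
    [0.17,-0.7,0],
    [0.19,-0.8,0],
    [0.19,-0.8,0],
    [0.19,-0.8,0],
    [0.19,-0.8,0],
    [0.17,-0.7,0.2],
    [0.1,-0.4,0.5],
    [0.02,-0.1,0.5],
  ],
  rotation=[
    [0,0,-0.0167],
    [0,0,0],
    [0,0,0],
    [0,0,0],
    [0,0,0],
    [0,0,0],
    [0,0,0],
    [0,0,0],
    [0,0,0],
    [0,0,0],
  ],
)

```text
clock: 4.32
eef_pos: [0.4829, -0.2602, 0.1463]
orientation: [0.002, 1.0, -0.001, 0.0]
contact_force: [0.3, 0.1, -3.8]
width: 0.0231
gripper_force: 60.6
```

Emit:
move_arm(
  dp=[
    [0,0,0],
    [0,0,0],
  ],
  rotation=[
    [0,0,0],
    [0,0,0],
  ],
)

```text
clock: 4.48
eef_pos: [0.4819, -0.2564, 0.1455]
orientation: [0.0, 1.0, 0.001, -0.002]
contact_force: [0.1, 0.5, -2.1]
width: 0.0233
gripper_force: 60.5
```

Run:
```python
from h import *
from station import robot
o=robot.get_obs(); goal(o,[.4868,-.2575,.0895],down(90)); print(o["width"])
t=robot.get_image("top"); s=robot.get_image("side"); pickle.dump(dict(top=t,side=s),open("im1.pkl","wb"))
# cover top height = rim + 64
zt=o["eef_pos"][2]-.0955+.076; print("ztop",zt)
blob(t,(5,150,80),(18,255,255),(300,120,390,260),zt,"cover top")
cv2.imwrite("pics/top1.png",np.hstack([cv2.resize(t["frame"][130:250,225:385],None,fx=2.4,fy=2.4),cv2.resize(s["frame"][150:270,200:360],None,fx=2.4,fy=2.4)]))
```

```text
pos mm [ 481.9 -256.4  145.5] rot share [ 0.0009 -0.0013 -0.0002] dp after rot [-0.121 -0.027  1.399] dp now [-0.127 -0.031  1.399] clk 4.4833 F [ 0.1  0.5 -2.1]
0.02331128705316354
ztop 0.12597841998837483
cover top ctr mm 538.4 -255.2 size 69.4 107.0 ang 0.5 n 111
```

View pics/top1.png

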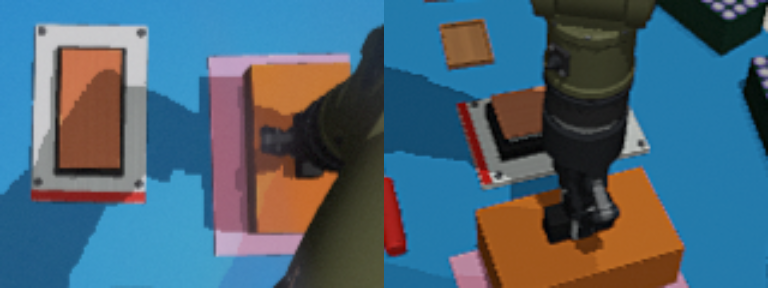

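The cover hangs level above the mat, with the far edge of its top matching the TCP. The bare copper is visible in the jig. Lowering now.

Emit:
move_arm(
  dp=[
    [-0.06,-0.02,0.2],
    [-0.06,-0.02,0.4],
    [0,0,0.3],
    [0,0,0.2],
    [0,0,0.1],
    [0,0,0.05],
    [0,0,0.05],
    [0,0,0.03],
    [0,0,0.02],
    [0,0,0],
  ],
  rotation=[
    [0,0,0],
    [0,0,0],
    [0,0,0],
    [0,0,0],
    [0,0,0],
    [0,0,0],
    [0,0,0],
    [0,0,0],
    [0,0,0],
    [0,0,0],
  ],
)

```text
clock: 5.42
eef_pos: [0.4889, -0.2591, 0.0938]
orientation: [0.0, 1.0, -0.0, 0.0]
contact_force: [-0.7, 0.2, -2.2]
width: 0.0232
gripper_force: 60.6
```

Emit:
move_arm(
  dp=[
    [0.02,0,0.03],
    [0.02,0,0.03],
    [0,0,0.02],
    [0,0,0.02],
    [0,0,0],
  ],
  rotation=[
    [0,0,0],
    [0,0,0],
    [0,0,0],
    [0,0,0],
    [0,0,0],
  ],
)

```text
clock: 5.83
eef_pos: [0.4868, -0.2592, 0.0905]
orientation: [0.0, 1.0, -0.0, 0.0]
contact_force: [-4.7, -0.3, 6.4]
width: 0.0228
gripper_force: 61.8
```

It has touched down, so I release.

Emit:
move_arm(
  dp=[
    [0,0,0],
    [0,0,0],
    [0,0,0],
    [0,0,0],
    [0,0,0],
  ],
  rotation=[
    [0,0,0],
    [0,0,0],
    [0,0,0],
    [0,0,0],
    [0,0,0],
  ],
  jaw=1,
)

```text
clock: 6.25
eef_pos: [0.4871, -0.2589, 0.0895]
orientation: [-0.0, 1.0, -0.0, 0.0]
contact_force: [0.4, 0.6, 0.7]
width: 0.0814
gripper_force: 0.0
```

Emit:
move_arm(
  dp=[
    [0,0,-0.2],
    [0,0,-0.6],
    [0,0,-1],
    [0,0,-1],
    [0,0,-0.8],
    [0,0,-0.4],
  ],
  rotation=[
    [0,0,0],
    [0,0,0],
    [0,0,0],
    [0,0,0],
    [0,0,0],
    [0,0,0],
  ],
)

```text
clock: 6.75
eef_pos: [0.4887, -0.2597, 0.255]
orientation: [-0.0, 1.0, -0.002, 0.003]
contact_force: [1.5, -0.5, 0.4]
width: 0.0854
gripper_force: 0.0
```

Run:
```python
from h import *
from station import robot
o=robot.get_obs(); print(o["width"])
goal(o,[.42,.24,.25],down(169)); goal(o,[.44,.25,.25],down(90))
```

```text
0.0853521580266936
pos mm [ 488.7 -259.7  255. ] rot share [-0.0021  0.0009 -0.4389] dp after rot [-11.936   4.069   0.125] dp now [ 1.717 12.494  0.077] clk 6.75 F [ 1.5 -0.5  0.4]
pos mm [ 488.7 -259.7  255. ] rot share [-0.001   0.0018  0.    ] dp after rot [ 1.217 12.744  0.125] dp now [ 1.217 12.744  0.08 ] clk 6.75 F [ 1.5 -0.5  0.4]
```

Emit:
move_arm(
  dp=[
    [0.05,0.5,0],
    [0.09,0.9,0],
    [0.1,1,0],
    [0.1,1,0],
    [0.1,1,0],
    [0.1,1,0],
    [0.1,1,0],
    [0.1,1,0],
    [0.1,1,0],
    [0.1,1,0],
  ],
  rotation=[
    [0,0,0],
    [0,0,0],
    [0,0,0],
    [0,0,0],
    [0,0,0],
    [0,0,0],
    [0,0,0],
    [0,0,0],
    [0,0,0],
    [0,0,0],
  ],
)

```text
clock: 7.58
eef_pos: [0.4489, 0.1189, 0.2504]
orientation: [0.0, 1.0, 0.0, 0.001]
contact_force: [0.7, -0.6, 0.1]
width: 0.0856
gripper_force: 0.0
```

Emit:
move_arm(
  dp=[
    [0.1,1,0],
    [0.1,1,0],
    [0.1,0.9,0],
    [0.05,0.4,0],
    [0,0,0],
    [0,0,0],
    [0,0,0],
    [0,0,0],
    [0,0,0],
    [0,0,0],
  ],
  rotation=[
    [0,0,0],
    [0,0,0],
    [0,0,0],
    [0,0,-0.037],
    [0,0,-0.037],
    [0,0,-0.037],
    [0,0,-0.037],
    [0,0,-0.037],
    [0,0,-0.037],
    [0,0,-0.037],
  ],
)

```text
clock: 8.42
eef_pos: [0.4354, 0.2492, 0.2501]
orientation: [-0.398, 0.917, 0.0, 0.0]
contact_force: [-0.3, 0.5, -0.8]
width: 0.0851
gripper_force: 0.0
```

Emit:
move_arm(
  dp=[
    [0,0,0],
    [0,0,0],
    [0,0,0],
    [0,0,0],
    [0,0,0],
    [0,0,0],
    [0,0,0],
  ],
  rotation=[
    [0,0,-0.037],
    [0,0,-0.037],
    [0,0,-0.037],
    [0,0,-0.037],
    [0,0,-0.033],
    [0,0,0],
    [0,0,0],
  ],
)

```text
clock: 9.0
eef_pos: [0.4355, 0.2491, 0.25]
orientation: [-0.636, 0.771, -0.0, 0.0]
contact_force: [-0.2, -0.6, 0.1]
width: 0.0852
gripper_force: 0.0
```

Run:
```python
from h import *
from station import robot
o=robot.get_obs(); print(o["width"],o["joint_positions"].round(2))
goal(o,[.4985,.312,.20],down(169))
w=robot.get_image("wrist");t=robot.get_image("top"); s=robot.get_image("side"); pickle.dump(dict(wrist=w,top=t,side=s),open("im2.pkl","wb"))
cv2.imwrite("pics/w2.png",w["frame"])
blob(t,(5,150,80),(18,255,255),(300,120,390,260),.070,"cover top")
blob(t,(0,0,0),(180,255,70),(330,180,365,215),.106,"bar")
blob(t,(5,80,60),(18,255,255),(245,150,280,200),.055,"copper")
blob(t,(0,150,80),(4,255,255),(230,203,295,220),.012,"stripe")
blob(s,(5,80,60),(18,255,255),(220,165,300,225),.055,"copper")
```

```text
0.08522740851588707 [ 0.52  0.13 -0.27  1.18  0.   -0.86]
pos mm [435.5 249.1 250. ] rot share [-0.0001  0.0001  0.0002] dp after rot [-1.844 -1.247  1.249] dp now [-1.842 -1.248  1.25 ] clk 9.0 F [-0.2 -0.6  0.1]
cover top ctr mm 487.8 -259.4 size 105.3 180.7 ang 89.9 n 209
bar ctr mm 483.0 -255.9 size 29.0 60.9 ang 88.8 n 63
copper ctr mm 540.3 -26.6 size 70.8 139.1 ang 86.9 n 146
stripe ctr mm 440.6 -22.1 size 131.0 9.8 ang 87.5 n 98
copper ctr mm 535.9 -36.3 size 72.4 138.3 ang 85.9 n 121
```

View pics/w2.png

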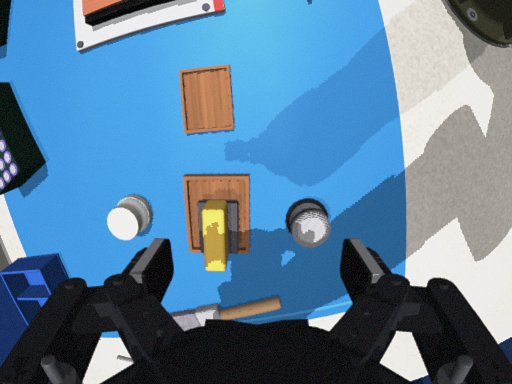

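The wrist view shows the large tray at (218,214) with the block's yellow bar at about (214,235), the jar at (125,218) on the left and the reel at (308,220) on the right. Next I'll triangulate the bar, the tray and the copper.

```bash
cat >> h.py <<'E'
def wray(im,px):
    px=np.atleast_2d(np.asarray(px,float)); u=(px-[im["cx"],im["cy"]])/im["fx"]; r=np.linalg.norm(u,axis=1,keepdims=True)
    d=np.c_[u*np.sinc(r/np.pi),np.cos(r)]@im["R"]; return -im["R"].T@im["t"],d
def wplane(im,px,z):
    c,d=wray(im,px); return c+d*((z-c[2])/d[:,2])[:,None]
def tri(rays):
    A=np.zeros((3,3));b=np.zeros(3)
    for c,d in rays:
        d=np.ravel(d)/np.linalg.norm(d); M=np.eye(3)-np.outer(d,d); A+=M;b+=M@c
    X=np.linalg.solve(A,b); e=[np.linalg.norm(np.cross(X-c,np.ravel(d)/np.linalg.norm(d)))*1000 for c,d in rays]
    return X*1000,e
def mask(im,lo,hi,roi):
    m=cv2.inRange(cv2.cvtColor(im["frame"],cv2.COLOR_BGR2HSV),np.array(lo),np.array(hi)); k=np.zeros_like(m); x0,y0,x1,y1=roi; k[y0:y1,x0:x1]=m[y0:y1,x0:x1]
    cs,_=cv2.findContours(k,cv2.RETR_EXTERNAL,cv2.CHAIN_APPROX_NONE); return max(cs,key=cv2.contourArea)[:,0].astype(float)
def rect(P,n):
    (cx,cy),s,a=cv2.minAreaRect((P[:,:2]*1000).astype(np.float32)); print(n,round(cx,1),round(cy,1),np.round(s,1),round(a,1))
E
python3 - <<'E'
from h import *
d=pickle.load(open("im2.pkl","rb"));w,t,s=d["wrist"],d["top"],d["side"]
h=cv2.cvtColor(w["frame"],cv2.COLOR_BGR2HSV)
for y in range(198,276,6): print(y,[tuple(int(v) for v in h[y,x]) for x in (206,214,222)])
c=mask(w,(5,60,60),(20,255,255),(178,165,260,262)); rect(wplane(w,c,.014),"tray w")
c=mask(w,(22,120,170),(35,255,255),(195,190,240,280)); rect(wplane(w,c,.077),"yel bright w")
c=mask(w,(22,120,60),(35,255,255),(195,190,240,280)); rect(wplane(w,c,.077),"yel all w"); print(c.min(0),c.max(0))
# copper corners
q={}
for n,im,r in(("t",t,(245,140,282,205)),("s",s,(220,165,300,225))):
    c=mask(im,(5,80,60),(18,255,255),r); b=cv2.boxPoints(cv2.minAreaRect(c.astype(np.float32)))
    e=cv2.approxPolyDP(c.astype(np.int32),5,True)[:,0]; print(n,e.tolist()); q[n]=e; 
    m=cv2.moments(c.astype(np.float32)); q[n+"c"]=(m["m10"]/m["m00"],m["m01"]/m["m00"])
print("copper ctr",tri([ray(t,q["tc"]),ray(s,q["sc"])]))
for e in q["t"]:
    X=plane(t,e,.055)[0]
    # match nearest side corner
    p=proj(s,X)[0]; f=min(q["s"],key=lambda f:np.hypot(*(f-p))); print(tri([ray(t,e),ray(s,f)]))
E
```

```text
198 [(12, 133, 150), (11, 131, 169), (12, 140, 155)]
204 [(21, 160, 140), (22, 157, 146), (21, 162, 143)]
210 [(27, 149, 234), (27, 148, 236), (21, 159, 220)]
216 [(30, 135, 238), (30, 132, 240), (25, 149, 240)]
222 [(30, 133, 239), (26, 150, 221), (26, 147, 240)]
228 [(22, 156, 201), (22, 157, 195), (26, 146, 239)]
234 [(26, 150, 221), (21, 161, 193), (21, 160, 178)]
240 [(21, 161, 192), (22, 159, 193), (22, 160, 178)]
246 [(21, 157, 196), (21, 158, 194), (21, 164, 182)]
252 [(21, 159, 191), (21, 162, 191), (21, 163, 185)]
258 [(21, 163, 189), (21, 160, 193), (21, 162, 186)]
264 [(21, 166, 180), (29, 138, 238), (29, 144, 234)]
270 [(104, 16, 175), (24, 141, 237), (25, 148, 243)]
tray w 501.1 306.1 [109.7  85.2] 79.2
yel bright w 494.7 292.2 [32.5 23.8] 76.8
yel all w 494.7 292.2 [32.5 23.8] 76.8
[202. 209.] [223. 236.]
t [[251, 150], [249, 199], [274, 199], [275, 151]]
s [[295, 197], [288, 182], [245, 190], [250, 207]]
copper ctr (array([540.36748871, -26.48458629,  42.26310636]), [np.float64(1.139987286191238), np.float64(1.139987286191144)])
(array([610.82325081,   2.72036165,  43.65492155]), [np.float64(0.7631455925301354), np.float64(0.7631455925302723)])
(array([474.299988  ,  10.49574516,  45.54234999]), [np.float64(0.9599092794475086), np.float64(0.9599092794476181)])
(array([470.55913279, -58.38424003,  46.37086445]), [np.float64(1.3354508146956858), np.float64(1.3354508146957136)])
(array([605.94525779, -64.5343531 ,  48.35446274]), [np.float64(0.44995305441719263), np.float64(0.4499530544172577)])
```

Run:
```python
from h import *
d=pickle.load(open("im2.pkl","rb"));w,t,s=d["wrist"],d["top"],d["side"]
q={}
for n,im,r,f in(("w",w,(190,190,240,280),wplane),("t",t,(115,175,160,205),plane),("s",s,(210,105,242,145),plane)):
  for V in (60,170):
    c=mask(im,(18,110,V),(36,255,255),r); rect(f(im,c,.077),f"{n} V>{V}"); 
    (x,y),sz,a=cv2.minAreaRect(c.astype(np.float32)); print("  px",round(x,1),round(y,1),np.round(sz,1),round(a))
```

```text
w V>60 496.6 309.9 [88.7 28.6] 77.0
  px 214.5 235.0 [70. 25.] 90
w V>170 498.5 314.8 [77.6 24.6] 79.7
  px 213.3 239.5 [61.5 21.8] 88
t V>60 487.9 275.7 [17.7 22.8] 79.0
  px 151.0 194.7 [6.5 8.4] 11
t V>170 485.9 279.6 [8.2 2.7] 0.3
  px 149.5 195.5 [3. 1.] 90
s V>60 490.7 289.3 [115.6  27.2] 75.3
  px 225.0 125.5 [21.  8.] 90
s V>170 490.3 281.7 [16.4 16.9] 74.6
  px 225.5 126.5 [3. 5.] 90
```

Emit:
move_arm(
  dp=[
    [-0.4,-0.25,0.3],
    [-0.7,-0.45,0.6],
    [-0.6,-0.4,0.5],
    [-0.2,-0.15,0.3],
    [0,0,0],
  ],
  rotation=[
    [0,0,0],
    [0,0,0],
    [0,0,0],
    [0,0,0],
    [0,0,0],
  ],
)

```text
clock: 9.57
eef_pos: [0.4987, 0.315, 0.178]
orientation: [-0.637, 0.771, 0.0, -0.002]
contact_force: [-0.3, -0.3, -0.4]
width: 0.0856
gripper_force: 0.0
```

Run:
```python
from h import *
from station import robot
o=robot.get_obs(); goal(o,[.4985,.3142,.052],down(169))
w=robot.get_image("wrist");pickle.dump(w,open("w3.pkl","wb"))
for V in (60,150,170):
    c=mask(w,(18,110,V),(36,255,255),(100,120,420,384)); rect(wplane(w,c,.077),f"V>{V}"); print(c.min(0),c.max(0))
c=mask(w,(5,60,40),(17,255,255),(100,100,420,384)); rect(wplane(w,c,.014),"tray w"); print(c.min(0),c.max(0))
cv2.imwrite("pics/w3.png",w["frame"])
```

```text
pos mm [498.7 315.  178. ] rot share [ 0.001  -0.0008  0.001 ] dp after rot [2.000e-02 2.000e-03 3.151e+00] dp now [ 0.012 -0.007  3.151] clk 9.5667 F [-0.3 -0.3 -0.4]
V>60 499.2 313.7 [81.6 25.5] 78.4
[241. 144.] [273. 239.]
V>150 499.2 314.7 [79.7 25.2] 77.6
[241. 146.] [272. 239.]
V>170 499.4 315.3 [78.3 24.2] 78.4
[242. 148.] [272. 239.]
tray w 501.7 307.3 [109.4  85.2] 79.1
[210. 117.] [295. 221.]
```

View pics/w3.png

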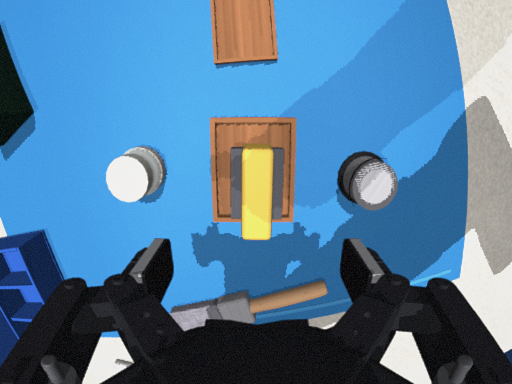

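The wrist view shows the bar at (257,194) centred between the fingers, and the tray at (253,169). The block stands about 7 mm off the tray's middle. Descending to grip.

Emit:
move_arm(
  dp=[
    [0,0,0.3],
    [0,0,0.7],
    [0,0,0.8],
    [0,0,0.6],
    [0,0,0.4],
    [0,0,0.25],
    [0,0,0.1],
    [0,0,0],
  ],
  rotation=[
    [0,0,0],
    [0,0,0],
    [0,0,0],
    [0,0,0],
    [0,0,0],
    [0,0,0],
    [0,0,0],
    [0,0,0],
  ],
)

```text
clock: 10.28
eef_pos: [0.4986, 0.314, 0.0558]
orientation: [-0.637, 0.771, 0.0, -0.0]
contact_force: [0.1, -0.3, 0.2]
width: 0.0853
gripper_force: 0.0
```

Emit:
move_arm(
  dp=[
    [0,0,0],
    [0,0,0],
    [0,0,0],
    [0,0,0],
    [0,0,0],
    [0,0,0],
  ],
  rotation=[
    [0,0,0],
    [0,0,0],
    [0,0,0],
    [0,0,0],
    [0,0,0],
    [0,0,0],
  ],
  jaw=0,
)

```text
clock: 10.78
eef_pos: [0.4991, 0.3146, 0.056]
orientation: [-0.637, 0.77, -0.0, 0.0]
contact_force: [-0.5, -0.3, 2.5]
width: 0.0252
gripper_force: 63.5
```

Emit:
move_arm(
  dp=[
    [0,0,-0.1],
    [0,0,-0.4],
    [0,0,-0.8],
    [0,0,-0.8],
    [0,0,-0.7],
    [0,0,-0.3],
    [0,0,0],
    [0,0,0],
  ],
  rotation=[
    [0,0,0],
    [0,0,0],
    [0,0,0],
    [0,0,0],
    [0,0,0],
    [0,0,0],
    [0,0,0],
    [0,0,0],
  ],
)

```text
clock: 11.45
eef_pos: [0.4987, 0.3143, 0.1793]
orientation: [-0.637, 0.771, -0.0, 0.0]
contact_force: [-0.1, 0.2, -4.4]
width: 0.0248
gripper_force: 62.8
```

Run:
```python
from h import *
from station import robot
o=robot.get_obs(); print(o["width"],o["wrist_torque"],o["joint_positions"].round(2))
a=np.radians(-3.1); j=np.array([540.4,-26.8]);u=np.array([np.cos(a),np.sin(a)])
print("start",j-46*u,"end",j+46*u)
p=(j-46*u)/1000
goal(o,[*p,.16],down(176.9))
```

```text
0.024784130210318528 [-0.04847822  0.06257232  0.04010229] [ 0.56  0.33 -0.18  1.07 -0.   -0.82]
start [494.46731316 -24.3123746 ] end [586.33268684 -29.2876254 ]
pos mm [498.7 314.3 179.3] rot share [-0.      0.     -0.0428] dp after rot [ 8.459 -0.351  0.484] dp now [ 8.335 -1.481  0.484] clk 11.45 F [-0.1  0.2 -4.4]
```

The block is held at a width of 25 mm. I'll carry it toward the jig and stop on the way to image the copper from several wrist positions.

Emit:
move_arm(
  dp=[
    [0,0,-0.2],
    [0,0,-0.3],
    [0.3,0,0],
    [0.6,0,0],
    [0.9,0,0],
    [0.9,0,0],
    [0.9,0,0],
    [0.7,0,0],
    [0.4,0,0],
    [0,0,0],
  ],
  rotation=[
    [0,0,-0.0214],
    [0,0,-0.0214],
    [0,0,0],
    [0,0,0],
    [0,0,0],
    [0,0,0],
    [0,0,0],
    [0,0,0],
    [0,0,0],
    [0,0,0],
  ],
)

```text
clock: 12.28
eef_pos: [0.4865, 0.1224, 0.1974]
orientation: [-0.686, 0.728, 0.0, -0.002]
contact_force: [0.2, 0.4, -3.9]
width: 0.0253
gripper_force: 62.7
```

Emit:
move_arm(
  dp=[
    [0,0,0],
    [0,0,0],
  ],
  rotation=[
    [0,0,0],
    [0,0,0],
  ],
)

```text
clock: 12.45
eef_pos: [0.4879, 0.1265, 0.1983]
orientation: [-0.687, 0.726, 0.001, -0.001]
contact_force: [-0.3, 0.4, -4.5]
width: 0.0252
gripper_force: 62.7
```

Run:
```python
from h import *
from station import robot
print(robot.get_obs()["eef_pos"])
pickle.dump(robot.get_image("wrist"),open("wa.pkl","wb"))
```

```text
[0.48794844 0.12651001 0.19832917]
```

Emit:
move_arm(
  dp=[
    [0.3,-0.5,0],
    [0.6,-0.8,0],
    [0.6,-0.8,0],
    [0.3,-0.5,0],
    [0,0,0],
    [0,0,0],
  ],
  rotation=[
    [0,0,0],
    [0,0,0],
    [0,0,0],
    [0,0,0],
    [0,0,0],
    [0,0,0],
  ],
)

```text
clock: 13.0
eef_pos: [0.5892, 0.0494, 0.1984]
orientation: [-0.688, 0.726, 0.001, -0.0]
contact_force: [-1.1, 0.9, -4.1]
width: 0.0252
gripper_force: 62.6
```

Run:
```python
from h import *
from station import robot
print(robot.get_obs()["eef_pos"])
w=robot.get_image("wrist");pickle.dump(w,open("wb.pkl","wb"))
a=pickle.load(open("wa.pkl","rb"))
cv2.imwrite("pics/wab.png",cv2.resize(np.hstack([a["frame"],w["frame"]]),(800,300),interpolation=cv2.INTER_AREA))
```

```text
[0.5892325  0.04939483 0.19841555]
```

View pics/wab.png

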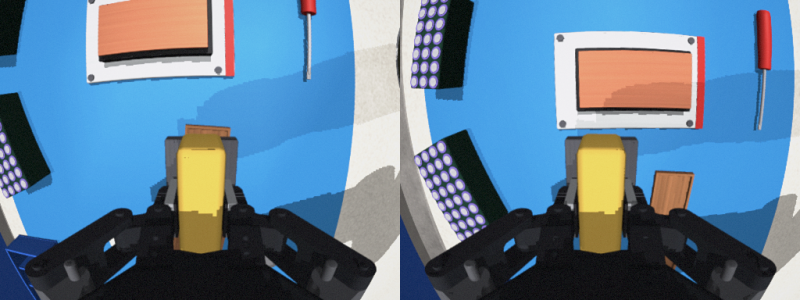

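Both wrist views show the copper: partly cropped in the first, complete in the second at about (635,80) of the montage. I'll take one more view from over the start end, then triangulate the corners.

Emit:
move_arm(
  dp=[
    [0.1,0.5,0],
    [0.1,0.8,0],
    [0.1,0.8,0],
    [0.1,0.4,0],
    [0,0,0],
    [0,0,0],
  ],
  rotation=[
    [0,0,0],
    [0,0,0],
    [0,0,0],
    [0,0,0],
    [0,0,0],
    [0,0,0],
  ],
)

```text
clock: 13.55
eef_pos: [0.4865, 0.0396, 0.1997]
orientation: [-0.688, 0.725, 0.0, 0.0]
contact_force: [-0.2, -0.6, -4.3]
width: 0.0252
gripper_force: 62.7
```

```bash
cat > cop.py <<'E'
from h import *
from station import robot
from scipy.optimize import least_squares
o=robot.get_obs(); print(o["eef_pos"])
w=robot.get_image("wrist");pickle.dump(w,open("wc.pkl","wb"))
d=pickle.load(open("im2.pkl","rb")); V=[]
def corners(im,roi,fr):
    m=cv2.inRange(cv2.cvtColor(im["frame"],cv2.COLOR_BGR2HSV),np.array((3,70,60)),np.array((18,255,255)));k=np.zeros_like(m);x0,y0,x1,y1=roi;k[y0:y1,x0:x1]=m[y0:y1,x0:x1]
    k=cv2.morphologyEx(k,cv2.MORPH_OPEN,np.ones((3,3)))
    cs,_=cv2.findContours(k,cv2.RETR_EXTERNAL,cv2.CHAIN_APPROX_NONE);c=max(cs,key=cv2.contourArea)[:,0].astype(float)
    # work in world plane z=.046: fit 4 lines in jig axes (curved fisheye edges become straight)
    P=fr(im,c,.046)[:,:2]; a=np.radians(-3.1);M=np.array([[np.cos(a),-np.sin(a)],[np.sin(a),np.cos(a)]]); Q=(P-[.5404,-.0265])@M
    mid=(Q.max(0)+Q.min(0))/2; h=(Q.max(0)-Q.min(0))/2; print("ext",np.round(h*2000,1),"mid",np.round(mid*1000,1),c.min(0),c.max(0))
    L={}
    for ax in(0,1):
        for sg in(-1,1):
            sel=(sg*(Q[:,ax]-mid[ax])>h[ax]*(.8 if ax==0 else .7))&(abs(Q[:,1-ax]-mid[1-ax])<.85*h[1-ax])
            p=np.polyfit(Q[sel,1-ax],Q[sel,ax],1)
            r=Q[sel,ax]-np.polyval(p,Q[sel,1-ax]);g=abs(r-np.median(r))<.002; L[ax,sg]=np.polyfit(Q[sel,1-ax][g],Q[sel,ax][g],1)
    out=[]
    for sx in(-1,1):
        for sy in(-1,1):
            p,q=L[0,sx],L[1,sy]; y=(q[0]*p[1]+q[1])/(1-q[0]*p[0]); x=p[0]*y+p[1]
            X=np.r_[np.array([x,y])@M.T+[.5404,-.0265],.046]; cc=-im["R"].T@im["t"]; out.append((cc,X-cc))
    return out
V={"t":corners(d["top"],(245,140,282,205),plane),"s":corners(d["side"],(220,165,300,225),plane)}
for n in("wb","wc"):
    V[n]=corners(pickle.load(open(n+".pkl","rb")),(60,20,512,160),wplane)
def report(keys):
    X=[tri([V[k][i] for k in keys]) for i in range(4)]
    for x,e in X: print(np.round(x,1),np.round(e,1))
    z=[x[2] for x,_ in X]; print(keys,"mid z",np.mean(z),"lean",(z[2]+z[3]-z[0]-z[1])/2/140)
for k in(["wb","wc"],["t","wb","wc"],["t","s","wb","wc"]):report(k)
# rigid rectangle 140x70, level along y: solve x,y,z,yaw,lean
def pts(p):
    a=R_.from_euler("zy",[p[3],-p[4]]); return p[:3]+a.apply([[sx*.07,sy*.035,0] for sx in(-1,1) for sy in(-1,1)])
def res(p,keys):
    P=pts(p);r=[]
    for j,k in enumerate(keys):
        for i in range(4):
            c,dd=V[k][i];dd=dd/np.linalg.norm(dd); v=P[i]-c; r.append((v-dd*(v@dd))*1000/(1 if k[0]=="w" else 2))
    return np.ravel(r)
for k in(["wb","wc"],["wb"],["wc"],["t","s"],["t","s","wb","wc"]):
    f=least_squares(res,[.54,-.027,.046,-.054,0],args=(k,),x_scale=[.01,.01,.01,.05,.05]);print(k,np.round(f.x[:3]*1000,1),"yaw",round(np.degrees(f.x[3]),2),"lean",round(f.x[4],4),"cost",round(f.cost,1))
E
python3 cop.py
```

```text
[0.48652165 0.03957787 0.19974172]
ext [140.2  71.4] mid [ 1.1 -0.1] [249. 150.] [275. 199.]
ext [139.7  75.1] mid [-1.2 -2.3] [245. 182.] [294. 207.]
ext [143.1  74.1] mid [ 0.9 -0.1] [228.  64.] [373. 139.]
ext [141.3  73.1] mid [1.3 0.4] [129.  78.] [270. 155.]
[471.4 -58.5  51.7] [0. 0.]
[472.9  12.3  47.4] [0.2 0.2]
[611.2 -64.4  43.6] [0.1 0.1]
[613.9   6.3  43.5] [0.3 0.3]
['wb', 'wc'] mid z 46.56064418752514 lean -0.042627459040552394
[471.5 -58.   52.4] [0.7 0.4 0.3]
[473.1  11.9  48.4] [0.6 0.2 0.5]
[610.8 -64.5  43.7] [0.7 0.4 0.3]
[612.4   5.4  46.8] [1.8 1.3 0.8]
['t', 'wb', 'wc'] mid z 47.80944021999476 lean -0.036408254305199124
[470.4 -58.6  47.1] [1.8 1.5 1.  0.8]
[472.8  12.   45.6] [0.8 0.5 0.6 0.7]
[610.1 -64.5  42.1] [0.5 3.3 1.2 1.7]
[613.2   5.8  40.6] [1.8 1.8 1.2 2.1]
['t', 's', 'wb', 'wc'] mid z 43.865405610172175 lean -0.03577787053501932
['wb', 'wc'] [542.3 -26.2  47.8] yaw -2.28 lean -0.0421 cost 0.9
['wb'] [542.6 -26.3  48.1] yaw -2.34 lean -0.0455 cost 0.1
['wc'] [542.  -26.1  49.3] yaw -2.21 lean -0.0572 cost 0.4
['t', 's'] [541.1 -26.4  43. ] yaw -2.56 lean -0.0411 cost 2.1
['t', 's', 'wb', 'wc'] [541.9 -26.3  45.7] yaw -2.34 lean -0.0346 cost 8.4
```

```bash
cat > st.py <<'E'
from h import *
from station import robot
import sys
o=robot.get_obs(); yaw=np.radians(-2.4); u=np.array([np.cos(yaw),np.sin(yaw),0]); v=np.array([-u[1],u[0],0])
lean=-.042
rot=R_.from_rotvec(v*-lean)*down(177.6)
c=np.array([.5418,-.0263,.0478]); n=np.array([0,0,1.])
def sole(s): return c+u*s+np.array([0,0,lean*s])
zt=rot.apply([0,0,1]); 
cur=o["eef_pos"]+R_.from_quat(o["orientation"]).apply([0,0,.051])
L=(cur-c)@u
print("sole now jig x,y mm",round(L*1000,1),round((cur-c)@v*1000,1),"gap",round((cur-sole(L))[2]*1000,2),"F",o["contact_force"].round(1),"T",o["wrist_torque"].round(2))
S=float(sys.argv[1])/1000; gap=float(sys.argv[2])/1000
goal(o,sole(S)+np.array([0,0,gap])-zt*.051,rot)
E
python3 st.py -46 6
```

```text
sole now jig x,y mm -56.6 63.6 gap 98.75 F [ 0.9 -0.4 -3.7] T [-0.03 -0.07 -0.  ]
pos mm [487.8  39.6 199.9] rot share [-0.0138  0.0002 -0.0034] dp after rot [ 1.588 -0.418  2.316] dp now [ 1.586 -0.334  2.331] clk 13.6 F [ 0.9 -0.4 -3.7]
```

Emit:
move_arm(
  dp=[
    [0.3,0,0],
    [0.5,-0.1,0],
    [0.5,-0.15,0.3],
    [0.25,-0.15,0.5],
    [0.04,-0.02,0.6],
    [0,0,0.5],
    [0,0,0.3],
    [0,0,0.1],
    [0,0,0],
    [0,0,0],
  ],
  rotation=[
    [-0.0138,0.0002,-0.0034],
    [0,0,0],
    [0,0,0],
    [0,0,0],
    [0,0,0],
    [0,0,0],
    [0,0,0],
    [0,0,0],
    [0,0,0],
    [0,0,0],
  ],
)

```text
clock: 14.43
eef_pos: [0.4987, -0.0253, 0.1073]
orientation: [-0.692, 0.722, 0.015, -0.015]
contact_force: [-0.2, -0.3, -3.4]
width: 0.0251
gripper_force: 62.6
```

```bash
python3 st.py -46 0
```

```text
sole now jig x,y mm -45.2 -0.8 gap 6.67 F [-0.2 -0.3 -3.4] T [ 0.   -0.04  0.02]
pos mm [498.7 -25.3 107.3] rot share [ 0.0002 -0.0001 -0.0003] dp after rot [-0.02   0.013  0.167] dp now [-0.02   0.013  0.167] clk 14.4333 F [-0.2 -0.3 -3.4]
```

Emit:
move_arm(
  dp=[
    [-0.02,0.015,0.03],
    [0,0,0.03],
    [0,0,0.025],
    [0,0,0.025],
    [0,0,0.02],
    [0,0,0],
  ],
  rotation=[
    [0,0,0],
    [0,0,0],
    [0,0,0],
    [0,0,0],
    [0,0,0],
    [0,0,0],
  ],
)

```text
clock: 14.93
eef_pos: [0.4975, -0.0247, 0.1024]
orientation: [-0.691, 0.722, 0.015, -0.015]
contact_force: [-2.0, 0.9, 3.6]
width: 0.0251
gripper_force: 63.7
```

Emit:
move_arm(
  dp=[
    [0,0,0.02],
    [0,0,0],
  ],
  rotation=[
    [0,0,0],
    [0,0,0],
  ],
)

```text
clock: 15.1
eef_pos: [0.4974, -0.0247, 0.1015]
orientation: [-0.691, 0.722, 0.015, -0.015]
contact_force: [-0.7, 1.0, 5.6]
width: 0.0249
gripper_force: 64.0
```

Emit:
move_arm(
  dp=[
    [0,0,0.02],
    [0,0,0],
  ],
  rotation=[
    [0,0,0],
    [0,0,0],
  ],
)

```text
clock: 15.27
eef_pos: [0.4974, -0.0247, 0.1008]
orientation: [-0.691, 0.722, 0.015, -0.015]
contact_force: [-1.9, 0.0, 7.1]
width: 0.0251
gripper_force: 64.3
```

```bash
python3 st.py -46 0
```

```text
sole now jig x,y mm -46.6 -0.3 gap 0.1 F [-1.9  0.   7.1] T [0.12 0.38 0.02]
pos mm [497.4 -24.7 100.8] rot share [ 0.0001 -0.0001 -0.0005] dp after rot [-0.007 -0.014  0.003] dp now [-0.007 -0.014  0.003] clk 15.2667 F [-1.9  0.   7.1]
```

About 11 N on the copper, block square, at the start. Beginning the stroke in short segments and watching the force.

Emit:
move_arm(
  dp=[
    [0,-0.03,0],
    [0,-0.05,0],
    [0,-0.06,0],
    [0,-0.06,0],
  ],
  rotation=[
    [0,0,0],
    [0,0,0],
    [0,0,0],
    [0,0,0],
  ],
)

```text
clock: 15.6
eef_pos: [0.5019, -0.025, 0.0997]
orientation: [-0.691, 0.722, 0.017, -0.017]
contact_force: [-9.7, 0.6, 11.0]
width: 0.0251
gripper_force: 64.4
```

```bash
python3 st.py 46 0
```

```text
sole now jig x,y mm -42.4 -0.4 gap -0.78 F [-9.7  0.6 11. ] T [0.13 2.34 0.01]
pos mm [501.9 -25.   99.7] rot share [ 0.0021 -0.0001 -0.0005] dp after rot [-0.009 -2.203 -0.02 ] dp now [-0.012 -2.203 -0.034] clk 15.6 F [-9.7  0.6 11. ]
```

Emit:
move_arm(
  dp=[
    [0,-0.06,-0.015],
    [0,-0.06,-0.01],
    [0,-0.06,0],
  ],
  rotation=[
    [0,0,0],
    [0,0,0],
    [0,0,0],
  ],
)

```text
clock: 15.85
eef_pos: [0.5097, -0.0253, 0.1004]
orientation: [-0.691, 0.722, 0.017, -0.017]
contact_force: [-8.3, 0.8, 8.7]
width: 0.025
gripper_force: 64.3
```

```bash
python3 st.py 46 0
```

```text
sole now jig x,y mm -34.5 -0.4 gap 0.23 F [-8.3  0.8  8.7] T [0.12 1.84 0.04]
pos mm [509.7 -25.3 100.4] rot share [ 0.0018 -0.0001 -0.0005] dp after rot [-0.01  -2.008  0.006] dp now [-0.012 -2.008 -0.006] clk 15.85 F [-8.3  0.8  8.7]
```

Emit:
move_arm(
  dp=[
    [0,-0.06,-0.01],
    [0,-0.06,-0.005],
    [0,-0.06,0],
    [0,-0.06,0],
  ],
  rotation=[
    [0.001,0,0],
    [0.0007,0,0],
    [0,0,0],
    [0,0,0],
  ],
)

```text
clock: 16.18
eef_pos: [0.5196, -0.0258, 0.1005]
orientation: [-0.691, 0.722, 0.015, -0.015]
contact_force: [-6.6, 0.0, 7.8]
width: 0.0252
gripper_force: 64.2
```

```bash
python3 st.py 46 0
```

```text
sole now jig x,y mm -24.3 -0.5 gap 0.72 F [-6.6  0.   7.8] T [0.14 1.61 0.02]
pos mm [519.6 -25.8 100.5] rot share [-0.0001 -0.0001 -0.0005] dp after rot [-0.011 -1.76   0.018] dp now [-0.014 -1.76   0.018] clk 16.1833 F [-6.6  0.   7.8]
```

Emit:
move_arm(
  dp=[
    [0,-0.06,-0.005],
    [0,-0.06,0],
    [0,-0.06,0],
    [0,-0.06,0],
    [0,-0.06,0],
  ],
  rotation=[
    [0,0,0],
    [0,0,0],
    [0,0,0],
    [0,0,0],
    [0,0,0],
  ],
)

```text
clock: 16.6
eef_pos: [0.5317, -0.0263, 0.1002]
orientation: [-0.691, 0.722, 0.015, -0.015]
contact_force: [-6.6, 0.1, 4.4]
width: 0.0251
gripper_force: 64.1
```

Emit:
move_arm(
  dp=[
    [0,-0.06,0],
    [0,-0.06,0],
    [0,-0.06,0],
    [0,-0.06,0],
  ],
  rotation=[
    [0,0,0],
    [0,0,0],
    [0,0,0],
    [0,0,0],
  ],
)

```text
clock: 16.93
eef_pos: [0.5413, -0.0268, 0.0998]
orientation: [-0.691, 0.722, 0.015, -0.015]
contact_force: [-6.0, 0.7, 5.9]
width: 0.0251
gripper_force: 64.1
```

```bash
python3 st.py 46 0
```

```text
sole now jig x,y mm -2.6 -0.5 gap 0.96 F [-6.   0.7  5.9] T [0.1 1.5 0. ]
pos mm [541.3 -26.8  99.8] rot share [-0.0001 -0.0002 -0.0005] dp after rot [-0.012 -1.218  0.024] dp now [-0.014 -1.218  0.024] clk 16.9333 F [-6.   0.7  5.9]
```

Emit:
move_arm(
  dp=[
    [-0.004,-0.06,0.003],
    [-0.004,-0.06,0],
    [0,-0.06,0],
    [0,-0.06,0],
    [0,-0.06,0],
  ],
  rotation=[
    [0,0,0],
    [0,0,0],
    [0,0,0],
    [0,0,0],
    [0,0,0],
  ],
)

```text
clock: 17.35
eef_pos: [0.5533, -0.027, 0.0993]
orientation: [-0.691, 0.722, 0.015, -0.015]
contact_force: [-7.3, 0.7, 6.4]
width: 0.0249
gripper_force: 64.1
```

```bash
python3 st.py 46 0
```

```text
sole now jig x,y mm 9.4 -0.2 gap 0.91 F [-7.3  0.7  6.4] T [0.05 1.51 0.02]
pos mm [553.3 -27.   99.3] rot share [-0.0001 -0.0002 -0.0005] dp after rot [-0.004 -0.918  0.023] dp now [-0.006 -0.918  0.023] clk 17.35 F [-7.3  0.7  6.4]
```

Emit:
move_arm(
  dp=[
    [0,-0.06,0],
    [0,-0.06,0],
    [0,-0.06,0],
    [0,-0.06,0],
    [0,-0.06,0],
  ],
  rotation=[
    [0,0,0],
    [0,0,0],
    [0,0,0],
    [0,0,0],
    [0,0,0],
  ],
)

```text
clock: 17.77
eef_pos: [0.5653, -0.0274, 0.0988]
orientation: [-0.691, 0.722, 0.015, -0.015]
contact_force: [-6.3, -0.0, 5.5]
width: 0.0249
gripper_force: 64.1
```

```bash
python3 st.py 46 0
```

```text
sole now jig x,y mm 21.4 -0.2 gap 0.93 F [-6.3 -0.   5.5] T [ 0.05  1.54 -0.03]
pos mm [565.3 -27.4  98.8] rot share [-0.     -0.0001 -0.0005] dp after rot [-0.004 -0.618  0.023] dp now [-0.005 -0.618  0.023] clk 17.7667 F [-6.3 -0.   5.5]
```

Emit:
move_arm(
  dp=[
    [0,-0.06,0.004],
    [0,-0.06,0],
    [0,-0.06,0],
    [0,-0.06,0],
    [0,-0.06,0],
  ],
  rotation=[
    [0,0,0],
    [0,0,0],
    [0,0,0],
    [0,0,0],
    [0,0,0],
  ],
)

```text
clock: 18.18
eef_pos: [0.5772, -0.028, 0.0982]
orientation: [-0.691, 0.722, 0.015, -0.015]
contact_force: [-6.3, -0.1, 6.4]
width: 0.0253
gripper_force: 64.2
```

```bash
python3 st.py 46 0
```

```text
sole now jig x,y mm 33.3 -0.3 gap 0.83 F [-6.3 -0.1  6.4] T [0.01 1.54 0.01]
pos mm [577.2 -28.   98.2] rot share [-0.     -0.0002 -0.0005] dp after rot [-0.006 -0.318  0.021] dp now [-0.006 -0.318  0.021] clk 18.1833 F [-6.3 -0.1  6.4]
```

Emit:
move_arm(
  dp=[
    [0,-0.06,0],
    [0,-0.06,0],
    [0,-0.06,0],
    [0,-0.06,0],
    [0,-0.05,0],
    [0,-0.02,0],
  ],
  rotation=[
    [0,0,0],
    [0,0,0],
    [0,0,0],
    [0,0,0],
    [0,0,0],
    [0,0,0],
  ],
)

```text
clock: 18.68
eef_pos: [0.5899, -0.0286, 0.0978]
orientation: [-0.691, 0.722, 0.015, -0.015]
contact_force: [-6.5, 0.4, 6.6]
width: 0.0251
gripper_force: 64.1
```

```bash
python3 st.py 46 0
```

```text
sole now jig x,y mm 46.1 -0.3 gap 0.95 F [-6.5  0.4  6.6] T [ 0.06  1.5  -0.01]
pos mm [589.9 -28.6  97.8] rot share [-0.0002 -0.0002 -0.0005] dp after rot [-0.006 -0.     0.024] dp now [-0.006 -0.     0.024] clk 18.6833 F [-6.5  0.4  6.6]
```

The block is at the far end (46.1 mm), with the force at about 10 N all along. Lifting off.

Emit:
move_arm(
  dp=[
    [0,0.03,-0.15],
    [0,0.01,-0.4],
    [0,0,-0.7],
    [0,0,-0.8],
    [0,0,-0.4],
    [0,0,0],
  ],
  rotation=[
    [0,0,0],
    [0,0,0],
    [0,0,0],
    [0,0,0],
    [0,0,0],
    [0,0,0],
  ],
)

```text
clock: 19.18
eef_pos: [0.5965, -0.0288, 0.2]
orientation: [-0.691, 0.722, 0.011, -0.011]
contact_force: [0.2, -0.7, -3.8]
width: 0.0253
gripper_force: 62.9
```

Run:
```python
from h import *
from station import robot
o=robot.get_obs(); goal(o,[.5013,.3067,.195],down(169)); goal(o,[.5013,.3067,.195],down(177.6))
```

```text
pos mm [596.5 -28.8 200. ] rot share [ 0.0098 -0.0009  0.0473] dp after rot [-7.779  3.937  0.125] dp now [-8.276  2.738  0.206] clk 19.1833 F [ 0.2 -0.7 -3.8]
pos mm [596.5 -28.8 200. ] rot share [ 0.0098 -0.0002 -0.0005] dp after rot [-8.28   2.73   0.125] dp now [-8.276  2.738  0.206] clk 19.1833 F [ 0.2 -0.7 -3.8]
```

Emit:
move_arm(
  dp=[
    [0,0,0],
    [0,0,0],
    [-0.45,0.23,0],
    [-0.85,0.43,0],
    [-0.89,0.45,0],
    [-0.89,0.45,0],
    [-0.89,0.45,0],
    [-0.89,0.45,0],
    [-0.89,0.45,0],
    [-0.89,0.45,0],
  ],
  rotation=[
    [0.0049,-0.0005,0.0236],
    [0.0049,-0.0004,0.0237],
    [0,0,0],
    [0,0,0],
    [0,0,0],
    [0,0,0],
    [0,0,0],
    [0,0,0],
    [0,0,0],
    [0,0,0],
  ],
)

```text
clock: 20.02
eef_pos: [0.5108, 0.259, 0.1947]
orientation: [-0.636, 0.772, 0.003, -0.004]
contact_force: [0.2, 0.6, -3.4]
width: 0.0251
gripper_force: 62.7
```

Emit:
move_arm(
  dp=[
    [-0.65,0.33,0],
    [-0.35,0.18,0],
    [-0.12,0.06,0],
    [0,0,0],
    [0,0,0],
  ],
  rotation=[
    [0,0,0],
    [0,0,0],
    [0,0,0],
    [0,0,0],
    [0,0,0],
  ],
)

```text
clock: 20.43
eef_pos: [0.4982, 0.3052, 0.1955]
orientation: [-0.636, 0.772, 0.002, -0.004]
contact_force: [0.2, -0.0, -4.5]
width: 0.0255
gripper_force: 62.6
```

Run:
```python
from h import *
from station import robot
o=robot.get_obs(); goal(o,[.5013,.3067,.075],down(169))
w=robot.get_image("wrist"); cv2.imwrite("pics/w5.png",w["frame"])
```

```text
pos mm [498.2 305.2 195.5] rot share [ 0.0026 -0.0009  0.    ] dp after rot [-0.051 -0.068  3.011] dp now [-0.059 -0.093  3.01 ] clk 20.4333 F [ 0.2 -0.  -4.5]
```

View pics/w5.png

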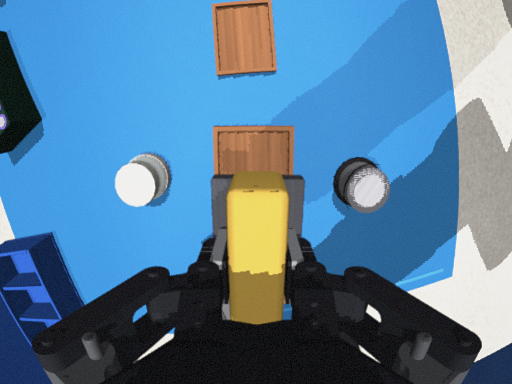

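The block is square above the tray at (253,150), with the jar and reel clear. Lowering.

Emit:
move_arm(
  dp=[
    [-0.03,-0.04,0.3],
    [-0.02,-0.03,0.7],
    [0,0,0.8],
    [0,0,0.5],
    [0,0,0.3],
    [0,0,0.15],
    [0,0,0.1],
    [0,0,0],
    [0,0,0],
  ],
  rotation=[
    [0.0013,-0.0005,0],
    [0.0013,-0.0004,0],
    [0,0,0],
    [0,0,0],
    [0,0,0],
    [0,0,0],
    [0,0,0],
    [0,0,0],
    [0,0,0],
  ],
)

```text
clock: 21.23
eef_pos: [0.5026, 0.3075, 0.0836]
orientation: [-0.636, 0.772, 0.0, 0.002]
contact_force: [0.4, -0.5, -3.0]
width: 0.0255
gripper_force: 62.5
```

Run:
```python
from h import *
from station import robot
o=robot.get_obs(); goal(o,[.5013,.3067,.0565],down(169))
```

```text
pos mm [502.6 307.5  83.6] rot share [-0.0007  0.0009 -0.0003] dp after rot [0.027 0.028 0.677] dp now [0.029 0.029 0.677] clk 21.2333 F [ 0.4 -0.5 -3. ]
```

Emit:
move_arm(
  dp=[
    [0.02,0.02,0.2],
    [0,0,0.2],
    [0,0,0.12],
    [0,0,0.06],
    [0,0,0.04],
    [0,0,0.02],
    [0,0,0.01],
    [0,0,0],
  ],
  rotation=[
    [-0.0003,0.0004,0],
    [0,0,0],
    [0,0,0],
    [0,0,0],
    [0,0,0],
    [0,0,0],
    [0,0,0],
    [0,0,0],
  ],
)

```text
clock: 21.9
eef_pos: [0.5008, 0.3071, 0.0569]
orientation: [-0.636, 0.772, 0.0, 0.0]
contact_force: [-0.5, 0.3, -4.0]
width: 0.025
gripper_force: 62.9
```

Emit:
move_arm(
  dp=[
    [0,0,0.015],
    [0,0,0],
  ],
  rotation=[
    [0,0,0],
    [0,0,0],
  ],
)

```text
clock: 22.07
eef_pos: [0.501, 0.3073, 0.0566]
orientation: [-0.636, 0.772, 0.0, 0.001]
contact_force: [-0.3, -0.7, 1.2]
width: 0.0251
gripper_force: 63.4
```

Emit:
move_arm(
  dp=[
    [0,0,0],
    [0,0,0],
    [0,0,0],
    [0,0,0],
    [0,0,0],
    [0,0,0],
  ],
  rotation=[
    [0,0,0],
    [0,0,0],
    [0,0,0],
    [0,0,0],
    [0,0,0],
    [0,0,0],
  ],
  jaw=1,
)

```text
clock: 22.57
eef_pos: [0.501, 0.3072, 0.0562]
orientation: [-0.636, 0.772, 0.0, 0.0]
contact_force: [0.8, 0.2, -1.3]
width: 0.0853
gripper_force: 0.0
```

Emit:
move_arm(
  dp=[
    [0,0,-0.1],
    [0,0,-0.3],
    [0,0,-0.6],
    [0,0,-0.9],
    [0,0,-0.9],
    [0,0,-0.6],
    [0.5,0,-0.3],
    [0.5,0,0],
    [0,0,0],
    [0,0,0],
  ],
  rotation=[
    [0,0,0],
    [0,0,0],
    [0,0,0],
    [0,0,0],
    [0,0,0],
    [0,0,0],
    [0,0,0],
    [0,0,0],
    [0,0,0],
    [0,0,0],
  ],
)

```text
clock: 23.4
eef_pos: [0.4933, 0.2673, 0.2055]
orientation: [-0.636, 0.772, 0.0, 0.001]
contact_force: [0.2, -0.1, -0.2]
width: 0.0853
gripper_force: 0.0
```

Run:
```python
from h import *
from station import robot
o=robot.get_obs(); print(o["clock"],o["contact_force"])
w=robot.get_image("wrist");t=robot.get_image("top");s=robot.get_image("side")
c=mask(w,(18,110,150),(36,255,255),(100,100,420,384)); rect(wplane(w,c,.077),"yel")
blob(t,(5,150,80),(18,255,255),(300,120,390,260),.070,"cover")
cv2.imwrite("pics/fin.png",cv2.resize(np.hstack([w["frame"],s["frame"]]),(800,300),interpolation=cv2.INTER_AREA))
```

```text
23.4 [ 0.24210036 -0.09054629 -0.20896783]
yel 501.3 305.5 [81.6 24.9] 78.2
cover ctr mm 488.2 -259.2 size 105.5 181.2 ang 89.7 n 219
```

View pics/fin.png

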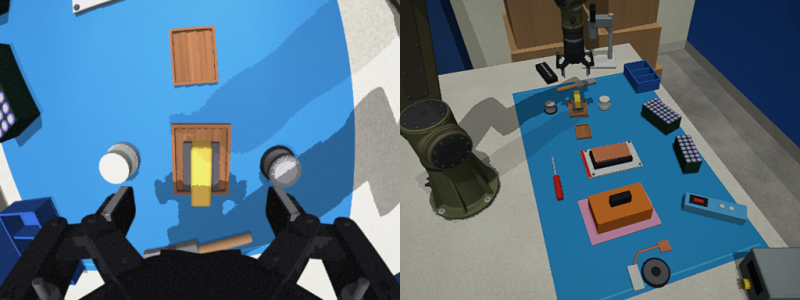

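The block stands upright in the middle of its tray at (201,165), the cover stands upright centred on the mat at (620,210), and the bystanders are where they were. Handing in.

```bash
python3 -c "
from station import robot
print(robot.finish_job())"
```

```text
the job is handed in; nothing more can be done
None
```

The job is handed in at about 23 s: the cover is upright within about 4 mm of the mat's middle, the copper got one full stroke at about 10 N (15 N at the highest reading, near the start), and the block is back upright in its tray with the bystanders untouched.

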